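Clamp the coupe and hold the squeezer over it

ROBOT

A 6-joint arm with a two-finger parallel gripper is mounted at the origin on the work surface. World frame = base frame: x ahead of the robot, y to its left, z up, the work surface at z = 0. Lengths are in mm, angles in rad, forces in N, time in s.
With the tool pointing down it reaches from about 400 to 925 mm from the base axis. Payload 12.5 kg.
Tool frame: the origin (TCP) lies midway between the tips of the shut fingers; the grasp point (between the pads) lies 19 mm behind it; z points along the fingers, y is the line along which they close (so a half turn about z gives the same grasp; the last joint's range is limited). The gripper opens to 95 mm and grips with 3 to 60 N. Pads are 20 mm wide; open, the fingers measure 119 mm over their backs; the gripper's body (75 mm by 180 mm) begins 59 mm behind the grasp point.
Start: joints at [1.17, 0.491, 1.559, -0, 1.092, -0.106], TCP at [181.576, 598.061, 214.661] pointing down, gripper open.
Joint ranges: [-3.1, 3.1], [-0.84, 2.19], [0.05, 2.79], [-1.13, 4.28], [0.06, 2.93], [-2.69, 2.69]. Speed limits (rad/s): [2.22, 2.22, 2.79, 3.14, 3.14, 3.14].

INTERFACE

Orientations are given as [roll, pitch, yaw] about the fixed x, y, z axes, in that order (R = Rz(yaw) Ry(pitch) Rx(roll)).
In Python, from cell import * gives the robot as it stands.
- The arm moves only by the tool servo_tool, never from a script. Its argument "moves" is one flat list of numbers, 5 for each row, row after row: the shift along the world's x, y, z as a fraction of full scale, then the turn about the world's z as a fraction of full scale, then the opening, from 0 (shut) to 1 (fully open). A call has 1 to 12 rows; each row is the pose to reach, as a shift and turn from the pose commanded when the call began, turning the shorter way round; what a row does not reach only later rows make up. Full scale, the value 1, is 400 mm for a shift and 180 degrees for a turn. A row lasts 1/12 s, in which the tool goes at most 41.7 mm and 7.16 degrees, less where a joint would pass 70% of its speed; a pose out of reach is approached as far as the arm can. A call with a number of a shift or a turn outside -1 to 1 is refused whole. A call with a gripper value outside its range is refused whole. The fingers move at their own pace and stop on an object; the grip force is fixed at half the most. Time passes only in rows, so rows that repeat a pose let the fingers close. It gives the time, the measured TCP pose, the force, the opening and the grip force at its end, in the units of the state.
- state(): the state, without advancing time (a new reading comes with each control period).
- read_camera(name): name is "scene" or "side" or "wrist"; returns (picture, depth): 480x640x3 uint8, blue, green, red; 480x640 float32, mm along the optical axis (not along the pixel's ray), 0 where there is no reading.
- get_calibration(name): a dict with "K" (3x3 intrinsics, pixels), "k1" (the pictures are not rectified: a ray, as slopes to the right and down, at radius r is drawn at 1 + k1 r^2 times it, then the intrinsics apply), "R" (3x3) and "t" (3): a world point X has camera coordinates R X + t. Camera axes: x right, y down, z forward; pixel columns grow to the right and rows downward; lengths in mm; the calibration is good to about 2 mm. A picture is of the moment at which its call begins: read the wrist's pose just before it. get_calibration takes no time and is no camera call; for the wrist camera it gives the pose at the moment of the call.
- job_done(): hands the job in; it is judged then, once.
The state is a dict: "t": time; "joints": joint angles; "qvel": joint speeds; "tau": joint torques, N m; "eef_pos": TCP position; "tcp_rot": TCP orientation; "ft_force": force on the tool from outside, world axes, zero at the start; "moment": the same for the moment, N m; "opening": opening from 0.0 (shut) to 1.0 (fully open); "grip_force": force on a finger pad.
Only numpy, scipy, OpenCV 4.12 (cv2) and the standard library are available. Lean on these libraries where they do the work, as an engineer would, in place of code of your own. Each camera call takes 0.05 s, during which the arm holds its last target. There are 200 camera calls.

TASK

Set up the bar-cart photograph: first slide the brass jaw of the glass keeper along until it presses the green coupe's foot firmly home against the V stop, and leave it closed. Then draw the steel lemon squeezer up out of its well in the caddy and hold it a few centimetres above the coupe, its bowl centred over the mouth, its handle leaned back about 45 degrees from upright so that the bowl's perforated dome faces downward. Finish while still holding it there, touching nothing else with it, and leave every other object where it stands.

Things in the scene. Friction and masses are not known exactly. Their poses are not given: they have to be found in the camera images.
- keeper: Glass keeper fixed to the board: steel plate 295 x 100 mm, 4 mm thick (x -230 to +65 mm), brass V stop (19 mm high) at its +x end, sliding brass jaw on its -x side. Origin: on the board under the centre of the coupe's foot when home in the V; +x points from jaw to V stop, z up. Position and heading vary; keeper and caddy may change sides.
- seat (a point): Point on top of the keeper's plate, 4 mm above the board: centre of the coupe's foot when home. Axes as the keeper's.
- jaw: Sliding jaw, brass, axes as the keeper's. Slides only along the keeper's x: +x closes, about 2 N friction, no spring, stays where left; starts 18 to 42 mm short of closed (face 36 mm from the seat). Origin: under its pressing face, 4 mm above the board. Behind the face: block 12 x 56 mm, 19 mm high, then a bar 18 mm wide, 13 mm high, back to an upright knob.
- jaw_face (a point): Middle of the jaw's pressing face, 8 mm above the board.
- jaw_knob (a point): Centre of the top of the jaw's knob, 61 mm above the board: an upright brass cylinder of diameter 22 mm and 56 mm tall, 120 mm behind the jaw's face. Pinch it or push it.
- coupe: Green glass coupe, 125 mm tall, 0.2 kg, standing loose on the keeper's plate 5 to 12 mm short of the V stop and up to 2 mm to a side. Foot: disc of diameter 72 mm, rim 5 mm thick; slim stem; bowl 96 mm across at the mouth. Origin: centre of the foot's underside; z up.
- coupe_mouth (a point): Centre of the coupe's mouth, at the rim's height, 125 mm above its origin.
- caddy: Tool caddy fixed to the board: two separate dark wood wells, open on top, 80 mm high, floor 5 mm, walls 5 mm, each 60 mm (x) by 76 mm (y) inside. Origin: on the board under the centre of one well; the other well's centre is at x = -100 mm in the caddy's frame (nearer the robot).
- squeezer: Rigid steel lemon squeezer, 210 mm long, 0.24 kg, loose in either well, handle up. Origin: centre of its lower end; z along the handle. Dome of the bowl points to its -x (at first the caddy's -x). Hinge block z 0-20 mm; bowl of diameter 70 mm at z 50, x -25 (dome) to +12; flat handle z 75-210, 24 mm wide (y), 16 thick (x). Turning about its y by a negative angle turns the dome down.
- squeezer_bowl (a point): Centre of the squeezer's bowl, 50 mm from its origin along z.
- squeezer_grip (a point): Point on the squeezer's handle 175 mm from its origin along z, 35 mm below the handle's free end: a good place to grip.
- muddler: Light wood muddler, round, 160 mm long, 36 mm diameter at the foot, 20 to 28 mm above, standing in the other well. Bystander. Origin: centre of its foot.
- siphon: Bottle-shaped glass soda siphon with a steel head and trigger lever, 280 mm tall, 100 mm diameter, at the left. Bystander. Origin: centre of its underside.
- ice_mould: Round dark silicone ice sphere mould, 78 mm across its flange, 69 mm tall, between keeper and caddy. Bystander. Origin: centre of its underside.
- jigger: Double-cone steel jigger, 90 mm tall, 46 mm across, on the far part of the board. Bystander. Origin: centre of its underside.
- bitters: Small amber bottle, 135 mm tall, 48 mm diameter, at the left. Bystander. Origin: centre of its underside.
- coasters: Stack of round cork coasters, 100 mm diameter, 30 mm high, at the right. Bystander. Origin: centre of its underside.

How it is judged:
By the outcome, as a careful person would: the job done as asked, in the order asked, and still so for the second after the job is handed in, while the arm keeps its last pose, push and grip.
It also fails if it takes over 67 s, if anything falls off the work surface, if the arm or the gripper's body presses on something with over 40 N, if the wrist force passes 120 N, or if a joint passes its speed limit or range.

## Working session

There is one attempt and no reset: what is moved stays moved. The work goes in short steps, Python scripts to look and compute and a tool call to move; the robot and the scene stay as the last step left them, time stands still between calls to the robot, and variables do not carry over. Pictures are saved under pics/ and viewed, at most 10 in all, crops included, and the job is handed in when it is done.

Besides the shell and the picture viewer there is one more tool, called in YAML: its name, and indented under it one key for each argument. servo_tool: Moves the arm, as the interface text tells. Its arguments: {"type":"object","properties":{"moves":{"type":"array"}},"required":["moves"]}

```bash
mkdir -p pics; ls; python3 - <<'E'
from cell import *
import cv2,numpy as np
for n in ["scene","side"]:
    im,d=read_camera(n); cv2.imwrite(f"pics/{n}0.png",im); np.save(f"pics/{n}0.npy",d)
    c=get_calibration(n); print(n,np.round(c["K"],1).tolist(),c["k1"],np.round(c["R"],3).tolist(),np.round(c["t"],1))
print(state())
E
```

```text
pics
scene [[581.9, 0.0, 310.1], [0.0, 581.9, 236.1], [0.0, 0.0, 1.0]] 0.04370923727844701 [[-0.306, 0.952, -0.003], [0.81, 0.259, -0.527], [-0.501, -0.164, -0.85]] [ 179.9 -401.2 1726.2]
side [[507.1, 0.0, 318.5], [0.0, 507.1, 248.0], [0.0, 0.0, 1.0]] -0.0884708938374676 [[0.816, -0.578, 0.015], [-0.433, -0.628, -0.647], [0.383, 0.521, -0.763]] [-509.9  339.3 1057.6]
{'t': 0.1, 'joints': array([ 1.17037986e+00,  4.91473188e-01,  1.55942712e+00,  4.87603722e-06,
        1.09165245e+00, -1.05639517e-01]), 'qvel': array([ 9.71599895e-05, -2.03447168e-03, -1.96658526e-03,  8.72688672e-04,
        1.56533452e-03,  1.50206980e-04]), 'tau': array([ 3.18152815e-03, -6.13630342e+01, -2.58607382e+01,  6.93941535e-02,
        4.71383147e-02, -4.95396807e-05]), 'eef_pos': array([181.49296504, 597.83654363, 214.12308685]), 'tcp_rot': array([-3.14063836e+00, -1.05536655e-04,  2.84681341e+00]), 'ft_force': array([ 0.53270617,  0.36851251, -1.87711396]), 'moment': array([ 0.05817334,  0.00806679, -0.0216037 ]), 'grip_force': 0.0, 'opening': 1.002579442350983}
```

View pics/scene0.png

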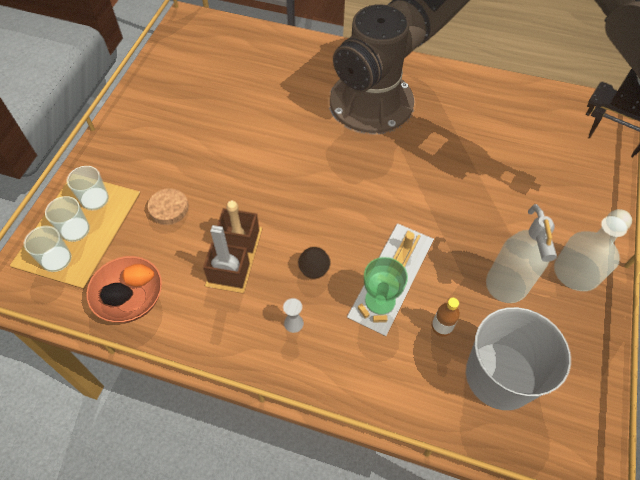

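View pics/side0.png

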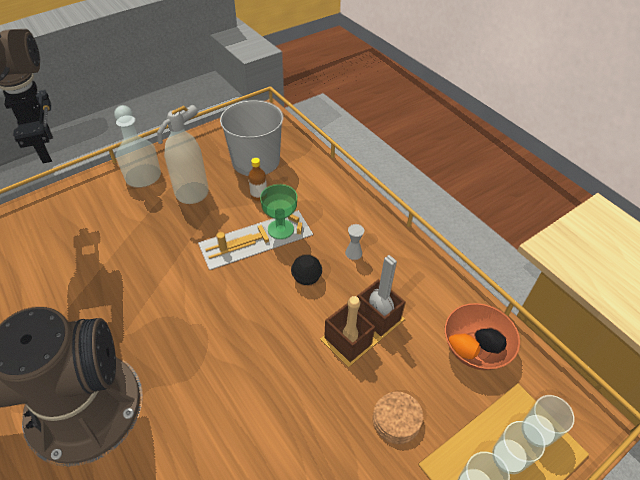

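The scene view has the squeezer handle top at about (217,229) in the far well, the muddler in the near one, and the jaw knob at (410,236) with the coupe at (384,285). The side view agrees (knob (221,237), squeezer top (390,259)). I'll enlarge both.

```bash
cat > h.py <<'E'
import cv2,numpy as np
def ray(c,u,v):
    K=np.array(c["K"]);x=np.array([(u-K[0,2])/K[0,0],(v-K[1,2])/K[1,1]]);s=x.copy()
    for _ in range(20): s=x/(1+c["k1"]*(s@s))
    R=np.array(c["R"]);return -R.T@np.array(c["t"]),R.T@np.array([s[0],s[1],1.])
def at_z(c,u,v,z):
    o,d=ray(c,u,v);return o+d*(z-o[2])/d[2]
def proj(c,X):
    p=np.array(c["R"])@np.array(X,float)+np.array(c["t"]);s=p[:2]/p[2];s=s*(1+c["k1"]*(s@s));K=np.array(c["K"])
    return np.array([K[0,0]*s[0]+K[0,2],K[1,1]*s[1]+K[1,2]])
def tri(c1,p1,c2,p2):
    A=[];b=[]
    M=np.zeros((3,3));r=np.zeros(3)
    for c,p in((c1,p1),(c2,p2)):
        o,d=ray(c,*p);d=d/np.linalg.norm(d);P=np.eye(3)-np.outer(d,d);M+=P;r+=P@o
    return np.linalg.solve(M,r)
def crop(im,x,y,w,h,s):
    return cv2.resize(im[y:y+h,x:x+w],None,fx=s,fy=s,interpolation=cv2.INTER_CUBIC)
E
python3 - <<'E'
import cv2,numpy as np
from h import *
a=cv2.imread("pics/scene0.png");b=cv2.imread("pics/side0.png")
t=np.hstack([crop(a,340,215,100,125,4),crop(a,195,195,100,125,4)])
cv2.imwrite("pics/c1.png",t)
t=np.hstack([crop(b,195,170,125,125,3.2),crop(b,315,245,125,125,3.2)])
cv2.imwrite("pics/c2.png",t)
E
```

```text
(no output)
```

View pics/c1.png

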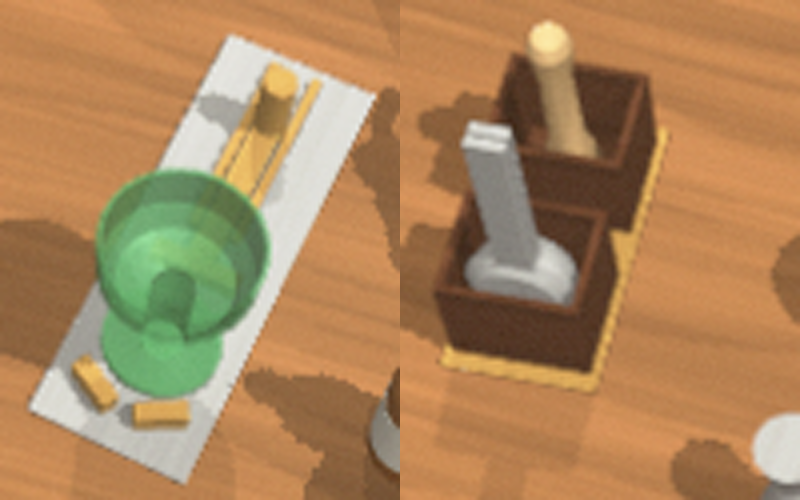

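View pics/c2.png

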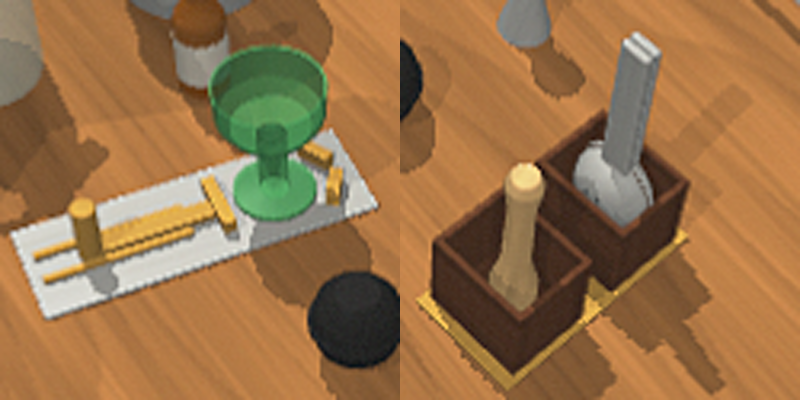

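```bash
python3 - <<'E'
from cell import *
from h import *
s=get_calibration("scene");d=get_calibration("side")
np.set_printoptions(precision=1,suppress=True)
P=lambda l,c,z:print([at_z(c,u,v,z)[:2] for u,v in l])
A=[(397.5,224),(434,238.75),(347.5,317.25),(386.75,336)];B=[(210,269.4) and (198.75,243.1),(210,269.4),(299.1,211.25),(313.1,234.7)]
for l,c in((A,s),(B,d)):
    q=np.array([at_z(c,u,v,4)[:2] for u,v in l]);print("plate",q.tolist())
    h=q[2:].mean(0)-q[:2].mean(0);L=np.linalg.norm(h);h/=L;m=q.mean(0);print("len",L,"head",np.arctan2(h[1],h[0]),"origin",m+h*82.5)
print("knob",at_z(s,410.25,234,61),at_z(d,220.9,234.4,61),tri(s,(410.25,234),d,(220.9,234.4)))
print("mouth",at_z(s,385.75,278.75,129),at_z(d,279,196.9,129),"foot",at_z(d,280.6,229.4,8))
print("sq top",tri(s,(217.25,229.25),d,(390.3,259.7)),at_z(s,217.25,229.25,215),at_z(d,390.3,259.7,215))
P([(203.75,268.25),(241,274.25),(248,247.5),(210.5,245)],s,80);P([(379,279.4),(405.6,302.2),(385.3,317.5),(358.75,295.6)],d,80)
print("mud",tri(s,(195+150/4,195+44/4),d,(315+124/3.2,245+180/3.2)))
print(get_calibration("wrist"))
E
```

```text
plate [[403.6485021817158, 176.1018858221011], [419.005615913208, 273.6351587837868], [691.5807440831264, 125.09005477387109], [708.7056610751168, 222.9974953487839]]
len 293.254019063123 head -0.17419263360214007 origin [637.  185.2]
plate [[419.9883061582858, 267.24658024395524], [403.488613583872, 170.1150951592707], [708.4255178910493, 213.3722920352368], [690.1067408872289, 117.73288163312156]]
len 292.3948901378404 head -0.18271529874572906 origin [636.6 177.1]
knob [460.7 213.9  61. ] [466.  211.6  61. ] [464.1 212.3  63.1]
mouth [634.  188.6 129. ] [627.8 182.4 129. ] foot [626.  181.2   8. ]
sq top [ 674.3 -180.9  211.9] [ 674.5 -177.9  215. ] [ 673.7 -184.6  215. ]
[array([ 708.4, -217.4]), array([ 697. , -130.2]), array([ 625.7, -140.6]), array([ 646.1, -227.1])]
[array([ 697.9, -141. ]), array([ 706.4, -225.7]), array([ 641.9, -230.5]), array([ 630. , -150.2])]
mud [ 573.9 -192.6  155.9]
{'K': array([[389.6,   0. , 319.9],
       [  0. , 389.6, 241.6],
       [  0. ,   0. ,   1. ]]), 'k1': -0.06119711595693141, 'R': array([[ 0.3,  1. , -0. ],
       [ 0.9, -0.3,  0.3],
       [ 0.2, -0.1, -1. ]]), 't': array([-623.4,  -28.3,  391.9])}
```

servo_tool:
  moves: [0.17,-0.495,0,0.037,0,0.17,-0.495,0,0.037,0,0.17,-0.495,0,0.037,0,0.17,-0.495,0,0.037,0,0.17,-0.495,0,0.037,0,0.32,-0.77,0,0.037,0,0.32,-0.77,0,0.037,0,0.32,-0.77,0,0.037,0,0.608,-0.945,0,0.037,0,0.608,-0.945,0,0.037,0,0.608,-0.945,0,0.037,0,0.608,-0.945,0,0.037,0]

```text
t: 1.1
eef_pos: [428.8, 217.4, 214.6]
tcp_rot: [3.141, 0.002, 2.96]
ft_force: [-0.3, 0.2, -0.9]
opening: 0.214
grip_force: 0.0
```

servo_tool:
  moves: [0,0,-0.1,0,0,0,0,-0.1,0,0,0,0,-0.1,0,0,0,0,-0.1,0,0]

```text
t: 1.43
eef_pos: [424.4, 220.5, 175.5]
tcp_rot: [-3.142, -0.0, 2.964]
ft_force: [0.2, 0.2, 0.2]
opening: 0.01
grip_force: 0.0
```

```bash
python3 - <<'E'
from cell import *
from h import *
s=state();c=get_calibration("wrist");im,d=read_camera("wrist");cv2.imwrite("pics/w1.png",im)
import pickle;pickle.dump((c,s),open("pics/w1.pkl","wb"))
print(s["eef_pos"],s["tcp_rot"],s["opening"],proj(c,(464,212.5,61)),proj(c,s["eef_pos"]))
E
```

```text
[424.44756456 220.50315026 175.50862698] [-3.14151246e+00 -3.68324012e-04  2.96379825e+00] 0.010142798102171875 [320.09011773 288.47036552] [321.9733131  299.73330945]
```

View pics/w1.png

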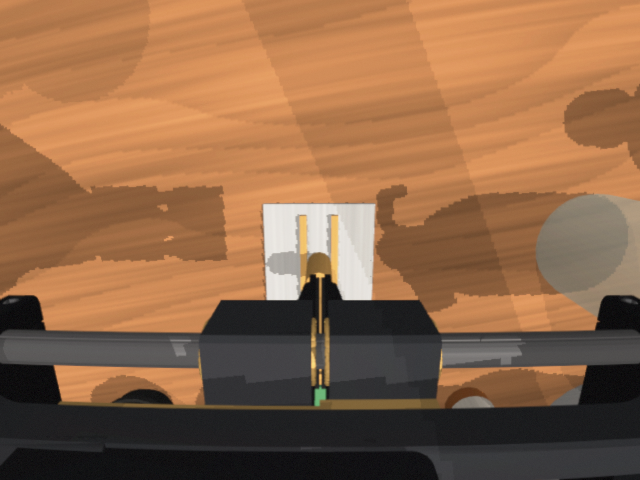

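The wrist view shows the shut fingers centred at column 321 behind the brass knob (318,262), with the plate's near corners at (263,204) and (375,204). The heading matches.

```bash
python3 - <<'E'
from h import *
import pickle;c,s=pickle.load(open("pics/w1.pkl","rb"))
np.set_printoptions(precision=1,suppress=True)
a=at_z(c,263,204,4);b=at_z(c,375,204,4);v=b-a;h=np.array([-v[1],v[0]])/np.hypot(*v[:2])
if h[0]<0:h=-h
print(a,b,np.hypot(*v[:2]),"head",np.arctan2(h[1],h[0]),"origin",(a+b)[:2]/2+h*230)
print(proj(c,(464,212.5,5)),at_z(c,319,252,5))
# scene objects
from cell import *
s=get_calibration("scene")
print("jig",at_z(s,293,328,0),"siphon",at_z(s,510,285,0),"bitters",at_z(s,444,325,0),"mould",at_z(s,314,270,20))
E
```

```text
[398.6 172.7   4. ] [416.2 270.7   4. ] 99.53154671683245 head -0.17796689256133358 origin [633.7 181. ]
[320.1 265.7] [450.8 213.9   5. ]
jig [754.1  12.2   0. ] siphon [489.6 472.4   0. ] bitters [640.1 342.2   0. ] mould [604.6  15.6  20. ]
```

servo_tool:
  moves: [0,0,-0.355,0,0,0,0,-0.355,0,0,0,0,-0.355,0,0,0,0,-0.355,0,0,0,0,-0.355,0,0,0.02,-0.0036,-0.355,0,0,0.03,-0.0054,-0.355,0,0,0.04,-0.0072,-0.355,0,0,0.05,-0.009,-0.355,0,0,0.06,-0.0108,-0.355,0,0]

```text
t: 2.32
eef_pos: [449.4, 215.8, 33.8]
tcp_rot: [3.141, 0.001, 2.963]
ft_force: [-2.6, 0.8, 1.5]
opening: 0.006
grip_force: 1.1
```

servo_tool:
  moves: [0.004,-0.0007,0,0,0,0.008,-0.0014,0,0,0,0.012,-0.0022,0,0,0,0.016,-0.0029,0,0,0,0.02,-0.0036,0,0,0,0.02,-0.0036,0,0,0]

```text
t: 2.82
eef_pos: [456.9, 214.2, 32.6]
tcp_rot: [-3.142, -0.0, 2.963]
ft_force: [-1.6, -1.4, 0.9]
opening: 0.008
grip_force: 1.1
```

servo_tool:
  moves: [0.0025,-0.0005,0,0,0,0.005,-0.0009,0,0,0,0.0075,-0.0014,0,0,0,0.0075,-0.0014,0,0,0]

```text
t: 3.15
eef_pos: [458.9, 213.8, 32.6]
tcp_rot: [-3.141, -0.002, 2.963]
ft_force: [-6.4, 0.8, 4.6]
opening: 0.002
grip_force: 3.6
```

servo_tool:
  moves: [0.0025,-0.0005,0,0,0,0.005,-0.0009,0,0,0,0.005,-0.0009,0,0,0,0.005,-0.0009,0,0,0]

```text
t: 3.48
eef_pos: [459.3, 213.6, 32.5]
tcp_rot: [-3.14, -0.005, 2.963]
ft_force: [-14.5, 6.1, 9.4]
opening: 0.007
grip_force: 7.7
```

```bash
python3 - <<'E'
from cell import *
from h import *
s=state();print(s["eef_pos"],s["ft_force"])
a,d=read_camera("scene");b,d=read_camera("side")
a0=cv2.imread("pics/scene0.png")
cv2.imwrite("pics/c3.png",np.hstack([crop(b,205,160,120,120,5),crop(a,340,250,50,100,6)[:600,:200]]))
E
```

```text
[459.32330672 213.56255512  32.50905425] [-14.4941965    6.09216691   9.3698662 ]
```

View pics/c3.png

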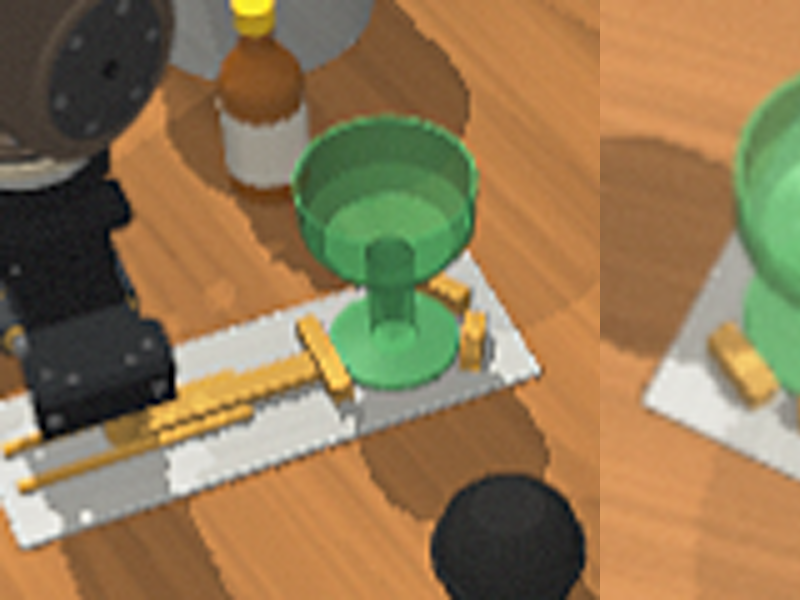

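The side view shows the jaw block (330,355) against the foot, and the foot against the V stop (468,340). It holds under about 16 N, so the coupe is home. I'll retreat, lift and head for the squeezer.

servo_tool:
  moves: [-0.03,0.0054,0,0,0,-0.06,0.011,0,0,0,-0.06,0.011,0,0,0,-0.06,0.011,0.745,0,0,-0.06,0.011,0.745,0,0,-0.06,0.011,0.745,0,0,-0.06,0.011,0.745,0,1,-0.06,0.011,0.745,0,1,-0.06,0.011,0.745,0,1,-0.06,0.011,0.745,0,1,-0.06,0.011,0.745,0,1,-0.06,0.011,0.745,0,1]

```text
t: 4.58
eef_pos: [438.7, 218.1, 333.4]
tcp_rot: [3.139, 0.006, 2.963]
ft_force: [0.3, -0.3, -0.8]
opening: 0.371
grip_force: 0.0
```

servo_tool:
  moves: [0.597,-0.995,0,0.101,1,0.597,-0.995,0,0.101,1,0.597,-0.995,0,0.101,1,0.597,-0.995,0,0.101,1,0.597,-0.995,0,0.101,1,0.597,-0.995,0,0.101,1,0.597,-0.995,0,0.101,1,0.597,-0.995,0,0.101,1,0.597,-0.995,0,0.101,1,0.597,-0.995,0,0.101,1,0.597,-0.995,0,0.101,1,0.597,-0.995,0,0.101,1]

```text
t: 5.58
eef_pos: [677.9, -184.9, 326.8]
tcp_rot: [3.141, -0.003, -3.006]
ft_force: [-0.4, -0.4, -0.6]
opening: 0.996
grip_force: 0.0
```

servo_tool:
  moves: [0,0,0,0,1,0,0,0,0,1,0,0,0,0,1]

```text
t: 5.83
eef_pos: [676.2, -179.4, 329.3]
tcp_rot: [3.14, -0.002, -3.003]
ft_force: [-0.1, 0.4, 0.1]
opening: 1.002
grip_force: 0.0
```

```bash
python3 - <<'E'
from cell import *
from h import *
s=state();c=get_calibration("wrist");im,d=read_camera("wrist");cv2.imwrite("pics/w2.png",im);np.save("pics/w2.npy",d)
import pickle;pickle.dump((c,s),open("pics/w2.pkl","wb"))
print(s["eef_pos"],s["tcp_rot"],s["opening"],s["ft_force"],proj(c,(674,-181,212)),proj(c,s["eef_pos"]))
E
```

```text
[ 676.15805999 -179.42816005  329.31734324] [ 3.14043428e+00 -1.61561938e-03 -3.00253190e+00] 1.0023837883729179 [-0.08475238  0.3833036   0.08140807] [318.72360955 235.23409561] [320.85423546 300.10165813]
```

View pics/w2.png

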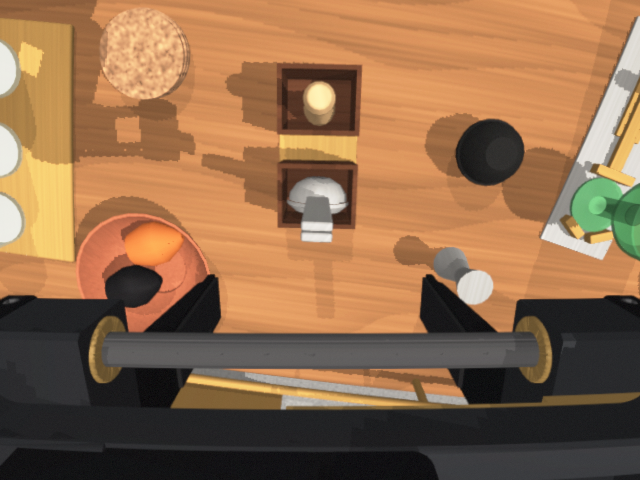

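The wrist view shows the squeezer's handle top at (317,236), square with the gripper, and well rims parallel to the image columns. The area beyond the far well is clear.

```bash
python3 - <<'E'
from h import *
import pickle;c,s=pickle.load(open("pics/w2.pkl","rb"))
np.set_printoptions(precision=1,suppress=True)
d=np.load("pics/w2.npy");im=cv2.imread("pics/w2.png")
for p in((302,237),(317,232),(317,237),(331,237),(317,241)): print(p,at_z(c,*p,215)[:2],d[p[1],p[0]])
print("well rims",[at_z(c,u,v,80)[:2] for u,v in((278,164),(357,163),(276,228),(355,228),(278,66),(361,66))])
# depth cloud: handle top and rim
v,u=np.mgrid[225:246,295:340];pts=[]
for a,b in zip(u.ravel(),v.ravel()):
    o,r=ray(c,a,b);D=d[b,a]
    if D>0:
        X=o+r*D
        if X[2]>195: pts.append(X)
pts=np.array(pts);print(len(pts),pts.min(0),pts.max(0),np.median(pts,0))
E
```

```text
(302, 237) [ 676.4 -193.4] 293.89224
(317, 232) [ 670.9 -182.7] 294.855
(317, 237) [ 674.8 -182.2] 292.73785
(331, 237) [ 673.3 -171.7] 295.36496
(317, 241) [ 677.9 -181.8] 295.38525
well rims [array([ 635.4, -230.4]), array([ 622.7, -147.3]), array([ 705.1, -224.7]), array([ 693. , -138.1]), array([ 538.1, -241.7]), array([ 526.5, -158.7])]
528 [ 664.  -195.4  203.7] [ 679.9 -171.4  217.8] [ 672.  -183.5  215.5]
```

servo_tool:
  moves: [-0.0105,-0.009,-0.42,0,1,-0.0105,-0.009,-0.42,0,1,-0.0105,-0.009,-0.42,0,1,-0.0105,-0.009,-0.42,0,1,-0.0105,-0.009,-0.42,0,1,-0.0105,-0.009,-0.42,0,1,-0.0105,-0.009,-0.42,0,0,-0.0105,-0.009,-0.42,0,0,-0.0105,-0.009,-0.42,0,0,-0.0105,-0.009,-0.42,0,0,-0.0105,-0.009,-0.42,0,0,-0.0105,-0.009,-0.42,0,0]

```text
t: 6.88
eef_pos: [672.5, -183.8, 163.4]
tcp_rot: [-3.141, 0.001, -3.003]
ft_force: [-0.5, -0.0, 0.1]
opening: 0.637
grip_force: 0.0
```

servo_tool:
  moves: [0,0,0,0,0,0,0,0,0,0,0,0,0,0,0,0,0,0,0,0,0,0,0,0,0]

```text
t: 7.3
eef_pos: [672.4, -183.8, 162.6]
tcp_rot: [3.141, -0.0, -3.003]
ft_force: [0.2, 0.2, -0.4]
opening: 0.285
grip_force: 0.0
```

servo_tool:
  moves: [0,0,0,0,0,0,0,0,0,0,0,0,0,0,0,0,0,0,0,0,0,0,0,0,0,0,0,0.03,0,0,0,0,0.06,0,0,0,0,0.12,0,0,0,0,0.18,0,0,0,0,0.24,0,0,0,0,0.28,0,0,0,0,0.28,0,0]

```text
t: 8.3
eef_pos: [673.4, -184.2, 280.1]
tcp_rot: [-3.138, 0.007, -3.003]
ft_force: [0.4, 0.1, -1.4]
opening: 0.252
grip_force: 30.0
```

servo_tool:
  moves: [0.08,0.011,0,0,0,0.161,0.0225,0,0,0,0.161,0.0225,0,0,0,0.161,0.0225,0,0,0,0.161,0.0225,-0.05,0,0,0.161,0.0225,-0.1,0,0,0.161,0.0225,-0.15,0,0,0.161,0.0225,-0.195,0,0,0.161,0.0225,-0.195,0,0,0.161,0.0225,-0.195,0,0]

```text
t: 9.13
eef_pos: [736.0, -174.9, 196.4]
tcp_rot: [3.141, -0.002, -3.003]
ft_force: [1.5, -0.2, -0.9]
opening: 0.248
grip_force: 30.0
```

```bash
python3 - <<'E'
from cell import *
from h import *
s=state();print(s["eef_pos"],s["tcp_rot"],s["ft_force"])
a,d=read_camera("scene");b,d=read_camera("side")
cv2.imwrite("pics/c4.png",np.hstack([crop(b,330,210,100,120,5)[:,:400],crop(a,180,190,100,150,4)]))
cv2.imwrite("pics/c4.png",np.hstack([crop(b,320,205,100,150,4),crop(a,180,190,100,150,4)]))
E
```

```text
[ 735.96977388 -174.94393731  196.37296849] [ 3.14076859e+00 -1.60455711e-03 -3.00318937e+00] [ 1.48062233 -0.17619734 -0.930387  ]
```

View pics/c4.png

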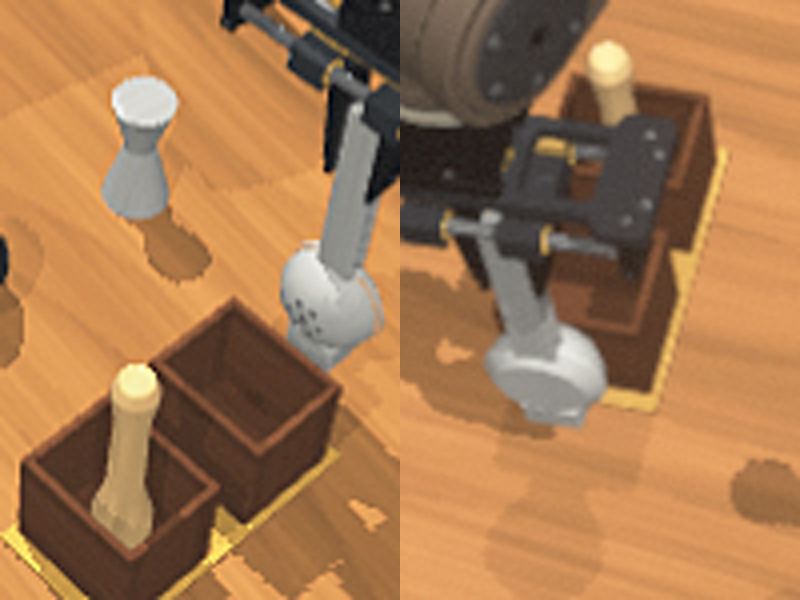

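Both views show the squeezer upright outside the far well (tip near (315,360) in the left half), dome facing the well's outer wall. The tool can only yaw, so I'll press the dome on that fixed wall and pivot the handle in the grip.

servo_tool:
  moves: [-0.0124,-0.0017,0,0,0,-0.0248,-0.0035,0,0,0,-0.0371,-0.0052,0,0,0,-0.0545,-0.0076,-0.0038,0,0,-0.0718,-0.01,-0.0075,0,0,-0.0718,-0.01,-0.0075,0,0]

```text
t: 9.73
eef_pos: [707.3, -179.2, 194.3]
tcp_rot: [-3.141, 0.001, -3.003]
ft_force: [2.2, -0.0, -0.4]
opening: 0.252
grip_force: 30.0
```

servo_tool:
  moves: [-0.0173,-0.0025,-0.005,0,0,-0.0346,-0.0049,-0.01,0,0,-0.052,-0.0073,-0.0163,0,0,-0.0693,-0.0098,-0.025,0,0,-0.0866,-0.0122,-0.0337,0,0,-0.1015,-0.0143,-0.0425,0,0,-0.1138,-0.016,-0.05,0,0,-0.1138,-0.016,-0.05,0,0,-0.1138,-0.016,-0.05,0,0]

```text
t: 10.48
eef_pos: [661.7, -185.3, 173.0]
tcp_rot: [3.141, -0.002, -3.003]
ft_force: [1.5, -0.2, -2.1]
opening: 0.25
grip_force: 30.0
```

```bash
python3 - <<'E'
from cell import *
from h import *
s=state();print(s["eef_pos"],s["tcp_rot"],s["ft_force"])
a,d=read_camera("scene");b,d=read_camera("side")
cv2.imwrite("pics/c5.png",np.hstack([crop(b,320,205,100,150,4),crop(a,180,190,100,150,4)]))
E
```

```text
[ 661.67379653 -185.28354604  172.99416307] [ 3.14071560e+00 -2.29503797e-03 -3.00298491e+00] [ 1.5328074  -0.15663134 -2.0756149 ]
```

View pics/c5.png

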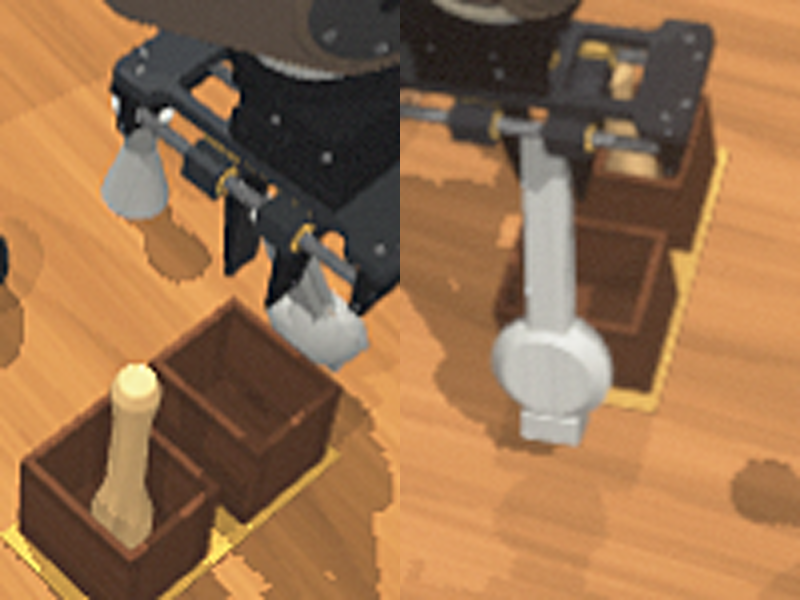

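The views show the handle leaned well back in the grip with the bowl against the outer wall, near 30° and as planned. I'll continue to 46°, then back off and lift.

servo_tool:
  moves: [-0.0165,-0.0023,-0.0125,0,0,-0.0329,-0.0046,-0.0272,0,0,-0.0475,-0.0067,-0.0425,0,0,-0.0621,-0.0087,-0.0595,0,0,-0.0621,-0.0087,-0.0595,0,0,-0.0621,-0.0087,-0.0595,0,0]

```text
t: 11.08
eef_pos: [636.9, -188.7, 149.1]
tcp_rot: [3.141, -0.002, -3.003]
ft_force: [0.4, 0.4, -1.8]
opening: 0.251
grip_force: 30.0
```

servo_tool:
  moves: [0.02,0.003,0,0,0,0.04,0.006,0,0,0,0.04,0.006,0.05,0,0,0.04,0.006,0.12,0,0,0.04,0.006,0.2,0,0,0.04,0.006,0.3,0,0,0.04,0.006,0.38,0,0,0.04,0.006,0.38,0,0,0.04,0.006,0.38,0,0]

```text
t: 11.83
eef_pos: [654.5, -186.2, 303.7]
tcp_rot: [-3.14, 0.003, -3.002]
ft_force: [0.3, -0.9, -3.4]
opening: 0.252
grip_force: 30.0
```

```bash
cat > meas.py <<'E'
from cell import *
from h import *
np.set_printoptions(precision=1,suppress=True)
s=state();T=s["eef_pos"];hd=s["tcp_rot"][2]+np.pi;u=np.array([np.cos(hd),np.sin(hd),0]);w=np.array([-u[1],u[0],0])
print(T,s["tcp_rot"],s["ft_force"],s["opening"])
Q={}
for n in("side","scene"):
    c=get_calibration(n);im,d=read_camera(n);cv2.imwrite(f"pics/{n}_m{s['t']:.1f}.png",im)
    v,uu=np.nonzero(d>0);K=np.array(c["K"])
    r=cv2.undistortPoints(np.float64(np.c_[uu,v])[:,None],K,np.array([c["k1"],0,0,0.]))[:,0]
    X=(np.c_[r,np.ones(len(r))]*d[v,uu][:,None]-np.array(c["t"]))@np.array(c["R"])
    L=X-(T-np.array([0,0,19])*-1);l=np.c_[L@u,L@w,L[:,2]]   # relative to grasp point
    m=(l[:,0]>12)&(l[:,0]<170)&(abs(l[:,1])<45)&(l[:,2]<-5)&(l[:,2]>-170)&(X[:,2]>100 if T[2]<350 else True)
    Q[n]=l[m];q=Q[n];print(n,len(q),q.min(0),q.max(0))
    h=q[(abs(q[:,1])<14)&(q[:,0]<62)&(q[:,0]>15)]
    p=np.polyfit(h[:,0],h[:,2],1);print(" handle slope lean deg",90-np.degrees(np.arctan(-p[0])),"resid",np.std(h[:,2]-np.polyval(p,h[:,0])),"n",len(h))
    b=q[q[:,0]>62];print(" bowl: mean",b.mean(0),"y range",np.percentile(b[:,1],[1,99]))
E
python3 meas.py
```

```text
[ 654.5 -186.2  303.7] [-3.1  0.  -3. ] [ 0.3 -0.9 -3.4] 0.2518395862003108
side 413 [  12.7  -36.9 -142.5] [113.   21.   -6.5]
 handle slope lean deg 36.05489569957673 resid 6.062683832262551 n 56
 bowl: mean [ 76.1 -14.8 -86. ] y range [-35.7  16.7]
scene 1491 [  12.2  -34.2 -143.2] [129.9  36.6  -5.2]
 handle slope lean deg 40.55027073029562 resid 6.889741254857573 n 320
 bowl: mean [ 97.2   3.2 -93.2] y range [-30.6  34.1]
```

```bash
cat >> meas.py <<'E'
q=Q["scene"];q=q[abs(q[:,1])<9]
for a in range(12,130,8):
    z=q[(q[:,0]>=a)&(q[:,0]<a+8)]
    if len(z)>3: print(a+4,len(z),np.median(z[:,0]),np.percentile(z[:,2],[10,50,90]))
from scipy.optimize import least_squares
h=q[(q[:,0]>12)&(q[:,0]<75)]
f=least_squares(lambda p:np.sin(p[0])*h[:,2]+np.cos(p[0])*h[:,0]-p[1],[.75,8],loss="soft_l1",f_scale=1.5);print("robust lean",np.degrees(f.x[0]),f.x[1])
E
python3 meas.py | tail -18
```

```text
bowl: mean [ 75.9 -14.5 -86.9] y range [-34.8  17.3]
scene 1464 [  12.8  -36.1 -146.3] [130.6  37.1  -5.4]
 handle slope lean deg 39.13218010712109 resid 6.776411632543632 n 297
 bowl: mean [ 97.4   3.  -91.5] y range [-31.3  35. ]
32 4 34.32201025251686 [-7.1 -6.4 -6. ]
40 49 39.8379950891977 [-16.6 -11.6  -7.5]
48 65 48.10984702199688 [-29.3 -22.4 -16.9]
56 53 56.31508668748039 [-40.1 -33.4 -27.7]
64 52 63.97355831093293 [-51.5 -44.9 -38.4]
72 60 71.73275743502327 [-63.6 -56.4 -50. ]
80 48 79.58402249340361 [-72.7 -68.1 -62.5]
88 46 89.5326091588356 [-79.9 -74.4 -71.1]
96 53 96.31417141903871 [-90.2 -85.1 -79.1]
104 59 104.21677114514837 [-102.9  -96.6  -88.9]
112 48 111.31219288152647 [-114.4 -107.9 -103. ]
120 56 118.54936427927406 [-128.  -122.2 -113. ]
128 36 126.05862934088867 [-135.9 -132.1 -127.5]
robust lean 34.61871653184435 26.82865514040819
```

```bash
cat > ov.py <<'E'
from cell import *
from h import *
import glob
s=state();T=s["eef_pos"];hd=s["tcp_rot"][2]+np.pi;u=np.array([np.cos(hd),np.sin(hd),0]);G=T+[0,0,19]
out=[]
for n,k in(("side",4),("scene",4)):
    c=get_calibration(n);im,_=read_camera(n);g=proj(c,G+u*50+[0,0,-60]).astype(int);x0,y0=g[0]-50,g[1]-75
    x0=min(max(x0,0),540);y0=min(max(y0,0),330);o=crop(im,x0,y0,100,150,k)
    for th,col in((36,(0,0,255)),(45,(255,0,0))):
        a=np.radians(th);
        for r in(0,126,176):
            p=(proj(c,G+r*(u*np.sin(a)-np.array([0,0,np.cos(a)])))-[x0,y0])*k;cv2.circle(o,tuple(int(i) for i in p),3,col,-1)
    print(n,x0,y0);out.append(o)
cv2.imwrite("pics/ov.png",np.hstack(out))
E
python3 ov.py
```

```text
side 352 163
scene 158 153
```

View pics/ov.png

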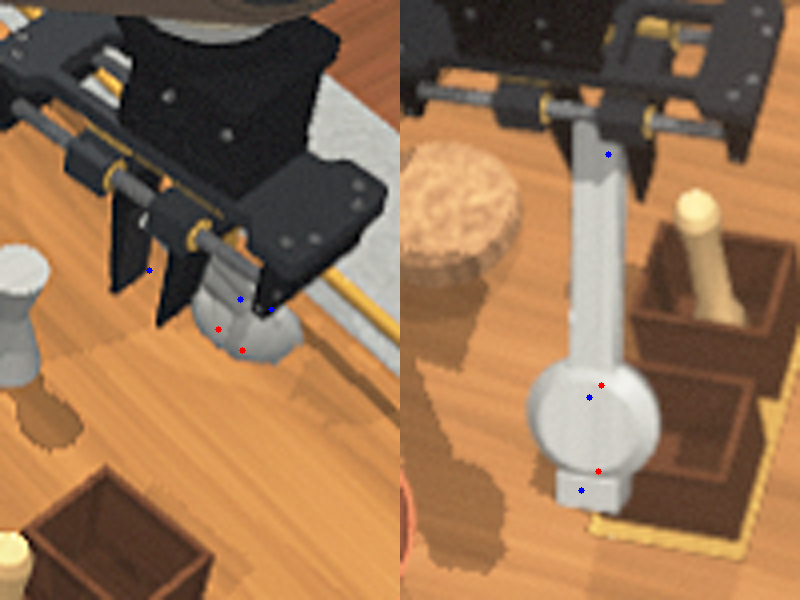

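The crop shows the squeezer leaned back with the dome down. In the right half the bowl is at (593,418) and the hinge end at (593,500). The 36° and 45° markers don't settle the lean, so I'll fit a model to both depth clouds.

```bash
cat > fit.py <<'E'
from cell import *
from h import *
from scipy.optimize import least_squares
from scipy.spatial.transform import Rotation as Ro
np.set_printoptions(precision=2,suppress=True)
s=state();T=s["eef_pos"];hd=s["tcp_rot"][2]+np.pi;Rz=Ro.from_euler("z",hd);G=T+[0,0,19]
def box(p,lo,hi):
    q=np.abs(p-(np.array(lo)+hi)/2)-(np.array(hi)-lo)/2;return np.linalg.norm(np.maximum(q,0),axis=1)+np.minimum(q.max(1),0)
def sdf(p):
    cap=np.maximum(np.linalg.norm(p-[10,0,50],axis=1)-35,p[:,0]-12)
    return np.minimum(np.minimum(box(p,[-8,-12,75],[8,12,210]),cap),box(p,[-10,-15,0],[10,15,20]))
clouds=[]
for n in("side","scene"):
    c=get_calibration(n);ims=[read_camera(n) for _ in range(3)];d=np.median([i[1] for i in ims],0)
    v,uu=np.nonzero(d>0);r=cv2.undistortPoints(np.float64(np.c_[uu,v])[:,None],np.array(c["K"]),np.array([c["k1"],0,0,0.]))[:,0]
    X=(np.c_[r,np.ones(len(r))]*d[v,uu][:,None]-np.array(c["t"]))@np.array(c["R"])
    t=X[abs(X[:,2])<15];print(n,"table z",np.median(t[:,2]))
    l=Rz.inv().apply(X-G);clouds.append(l[(l[:,0]>14)&(l[:,0]<160)&(abs(l[:,1])<45)&(l[:,2]<-8)&(l[:,2]>-160)&(X[:,2]>95)])
def tob(P,x):  # x: lean, yaw, roll, du,dw,dz ; squeezer z=175 at grasp
    R=Ro.from_euler("xyz",[x[2],-x[0],x[1]]);return R.inv().apply(P-x[3:6])+[0,0,176]
for name,P in(("both",np.vstack(clouds)),("side",clouds[0]),("scene",clouds[1])):
    def res(x): return np.r_[sdf(tob(P,x))/2, x[1:3]/0.05, x[3:6]/8]
    f=min((least_squares(res,[a,0,0,0,0,0],loss="soft_l1") for a in(.6,.8)),key=lambda f:f.cost)
    x=f.x;e=sdf(tob(P,x));R=Ro.from_euler("xyz",[x[2],-x[0],x[1]])
    print(name,len(P),"lean,yaw,roll deg",np.degrees(x[:3]),"shift",x[3:],"med|e|",np.median(abs(e)))
    for q,z in(("bowl",50),("tip",0),("end",210)): 
        b=R.apply([0,0,z-176.])+x[3:6];print("  ",q,"rel grasp (u,w,z)",b,"world",Rz.apply(b)+G)
E
python3 fit.py
```

```text
side table z 1.3088653272364343
scene table z -1.6581469261428086
both 1850 lean,yaw,roll deg [34.47 -0.17  0.56] shift [21.2  -1.24  4.68] med|e| 0.9257273142441385
   bowl rel grasp (u,w,z) [ 92.51  -0.23 -99.2 ] world [ 745.21 -173.59  220.26]
   tip rel grasp (u,w,z) [ 120.8     0.17 -140.42] world [ 773.18 -169.28  179.04]
   end rel grasp (u,w,z) [ 1.95 -1.52 32.7 ] world [ 655.71 -187.4   352.17]
side 411 lean,yaw,roll deg [32.89 -0.78  0.65] shift [24.1  -1.2   8.22] med|e| 0.5624544560396103
   bowl rel grasp (u,w,z) [ 92.53  -0.71 -97.57] world [ 745.3  -174.06  221.89]
   tip rel grasp (u,w,z) [ 119.69   -0.51 -139.55] world [ 772.17 -170.11  179.91]
   end rel grasp (u,w,z) [ 5.63 -1.33 36.77] world [ 659.32 -186.7   356.23]
scene 1439 lean,yaw,roll deg [34.41  0.2   0.72] shift [22.53 -1.25  2.87] med|e| 0.9720332387045927
   bowl rel grasp (u,w,z) [  93.72    0.58 -101.08] world [ 746.29 -172.62  218.38]
   tip rel grasp (u,w,z) [ 121.97    1.31 -142.33] world [ 774.17 -167.99  177.13]
   end rel grasp (u,w,z) [ 3.32 -1.75 30.92] world [ 657.09 -187.43  350.38]
```

servo_tool:
  moves: [0,0,-0.08,0,0,0,0,-0.16,0,0,0,0,-0.24,0,0,0,0,-0.32,0,0,0,0,-0.353,0,0,0,0,-0.353,0,0,-0.025,-0.0035,-0.353,0,0,-0.047,-0.0066,-0.353,0,0,-0.06,-0.0084,-0.365,0,0,-0.075,-0.0105,-0.378,0,0,-0.09,-0.0126,-0.392,0,0,-0.1025,-0.0143,-0.404,0,0]

```text
t: 13.43
eef_pos: [612.4, -192.2, 140.3]
tcp_rot: [-3.141, 0.001, -3.003]
ft_force: [2.5, -0.1, 0.7]
opening: 0.249
grip_force: 30.0
```

servo_tool:
  moves: [0,0,0,0,0,0,0,0,0,0,0.025,0.0035,0,0,0,0.05,0.007,0,0,0,0.05,0.007,0.08,0,0,0.05,0.007,0.16,0,0,0.05,0.007,0.24,0,0,0.05,0.007,0.32,0,0,0.05,0.007,0.4,0,0,0.05,0.007,0.4,0,0,0.05,0.007,0.4,0,0]

```text
t: 14.35
eef_pos: [633.7, -189.0, 301.8]
tcp_rot: [-3.14, 0.002, -3.002]
ft_force: [-0.2, 0.8, -3.3]
opening: 0.249
grip_force: 30.0
```

```bash
python3 fit.py
```

```text
side table z 1.3107125715490537
scene table z -1.6618011116635807
both 1668 lean,yaw,roll deg [43.6   0.64  0.28] shift [24.53 -0.92  2.24] med|e| 1.0444547391264392
   bowl rel grasp (u,w,z) [111.4    0.65 -89.01] world [ 743.92 -172.92  231.82]
   tip rel grasp (u,w,z) [ 145.87    1.28 -125.22] world [ 777.97 -167.52  195.61]
   end rel grasp (u,w,z) [ 1.08 -1.35 26.86] world [ 634.94 -190.22  347.69]
side 150 lean,yaw,roll deg [43.45 -0.88  0.81] shift [25.02 -0.61  6.89] med|e| 0.5058895332285402
   bowl rel grasp (u,w,z) [111.69  -0.16 -84.57] world [ 744.32 -173.69  236.26]
   tip rel grasp (u,w,z) [ 146.08    0.01 -120.87] world [ 778.35 -168.74  199.96]
   end rel grasp (u,w,z) [ 1.64 -0.73 31.57] world [ 635.41 -189.52  352.4 ]
scene 1518 lean,yaw,roll deg [43.51  0.62  0.54] shift [25.66 -0.97  1.18] med|e| 1.0334012229073926
   bowl rel grasp (u,w,z) [112.39   1.15 -90.19] world [ 744.83 -172.29  230.64]
   tip rel grasp (u,w,z) [ 146.81    1.99 -126.45] world [ 778.8  -166.69  194.38]
   end rel grasp (u,w,z) [ 2.25 -1.54 25.84] world [ 636.13 -190.24  346.67]
```

servo_tool:
  moves: [-0.008,0.0265,0,0,0,-0.022,0.071,0,0,0,-0.038,0.124,0,0,0,-0.057,0.186,0,0,0,-0.076,0.248,0,0,0,-0.0955,0.31,0,0,0,-0.115,0.372,0,0,0,-0.134,0.434,0,0,0,-0.153,0.496,0,0,0,-0.172,0.558,0,0,0,-0.191,0.62,0,0,0,-0.21,0.68,0,0,0]

```text
t: 15.65
eef_pos: [547.6, 84.5, 300.1]
tcp_rot: [3.141, -0.0, -3.003]
ft_force: [-0.1, 0.6, -2.2]
opening: 0.249
grip_force: 30.0
```

servo_tool:
  moves: [-0.019,0.06,0,0,0,-0.036,0.115,0,0,0,-0.049,0.16,0,0,0,-0.058,0.188,0,0,0,-0.063,0.205,0,0,0,-0.063,0.205,0,0,0,-0.063,0.205,0,0,0]

```text
t: 16.23
eef_pos: [523.5, 164.6, 300.2]
tcp_rot: [-3.141, -0.0, -3.002]
ft_force: [0.3, 0.2, -0.7]
opening: 0.249
grip_force: 30.0
```

```bash
sed -i 's/X\[:,2\]>95/X[:,2]>150/' fit.py; cat > mouth.py <<'E'
from cell import *
from h import *
np.set_printoptions(precision=1,suppress=True)
s=state();print(s["eef_pos"],s["ft_force"],s["t"])
for n in("scene","side"):
    c=get_calibration(n);im,_=read_camera(n);cv2.imwrite(f"pics/{n}_f.png",im)
    h=cv2.cvtColor(im,cv2.COLOR_BGR2HSV);m=cv2.inRange(h,(45,60,30),(85,255,255))
    L=[]
    # compare the green mask with a projected coupe: fit (x,y) by foot disc + mouth circle hull
    a=np.linspace(0,2*np.pi,60)
    def model(x,y):
        M=np.zeros(m.shape,np.uint8)
        for z,r in((129,48),(110,46),(4,36),(9,36)):
            p=np.array([proj(c,(x+r*np.cos(t),y+r*np.sin(t),z)) for t in a]);cv2.fillPoly(M,[np.int32(np.round(p*16))],255,shift=4)
        return M
    occ=np.zeros_like(m)
    best=[]
    for x in np.arange(620,652,2.):
        for y in np.arange(168,198,2.):
            M=model(x,y)>0; best.append(((M&(m==0)).sum()*1.0+0*1,(m>0)[~M].sum(),x,y))
    B=np.array(best);S=B[:,1]+0.3*B[:,0];o=np.argsort(S)[:6];print(n,m.astype(bool).sum(),B[o][:,2:].mean(0),B[o[0]])
E
python3 fit.py; python3 mouth.py
```

```text
side table z 1.300803646960472
scene table z -1.7196697460369779
both 1973 lean,yaw,roll deg [43.72 -0.97  0.11] shift [24.87 -0.33  6.56] med|e| 1.2220449983996815
   bowl rel grasp (u,w,z) [111.93  -1.56 -84.51] world [634.56 178.57 234.64]
   tip rel grasp (u,w,z) [ 146.48   -2.05 -120.65] world [668.84 182.88 198.5 ]
   end rel grasp (u,w,z) [ 1.37  0.01 31.13] world [524.85 164.8  350.29]
side 523 lean,yaw,roll deg [43.5  -1.93  0.34] shift [25.26 -0.11  8.59] med|e| 0.9788067209163991
   bowl rel grasp (u,w,z) [111.97  -2.27 -82.81] world [634.69 177.88 236.35]
   tip rel grasp (u,w,z) [ 146.37   -3.13 -119.08] world [668.88 181.8  200.08]
   end rel grasp (u,w,z) [ 1.86  0.48 33.25] world [525.27 165.33 352.41]
scene 1450 lean,yaw,roll deg [43.66  0.32 -0.56] shift [26.47  1.43  4.85] med|e| 1.183862332172108
   bowl rel grasp (u,w,z) [113.46   0.69 -86.31] world [635.76 181.02 232.85]
   tip rel grasp (u,w,z) [ 147.97    0.4  -122.48] world [669.98 185.52 196.68]
   end rel grasp (u,w,z) [ 3.    1.62 29.45] world [526.24 166.62 348.61]
[523.7 164.2 300.2] [-0.4 -0.8 -2.2] 16.5333
scene 1483 [636. 185.] [521.   4. 638. 184.]
side 1428 [634. 181.] [ 99.  76. 634. 180.]
```

servo_tool:
  moves: [0.001,0.008,-0.02,0,0,0.001,0.008,-0.04,0,0,0.001,0.008,-0.06,0,0,0.001,0.008,-0.083,0,0,0.001,0.008,-0.083,0,0,0.001,0.008,-0.083,0,0,0.001,0.008,-0.083,0,0,0.001,0.008,-0.083,0,0]

```text
t: 17.3
eef_pos: [524.1, 168.0, 267.4]
tcp_rot: [3.141, 0.001, -3.003]
ft_force: [0.2, -0.3, -2.3]
opening: 0.248
grip_force: 30.0
```

```bash
python3 fit.py | head -5; python3 mouth.py
```

```text
side table z 1.2984104930871343
scene table z -1.7334437806720975
both 1869 lean,yaw,roll deg [43.72 -0.03 -0.24] shift [24.8  -0.32  6.32] med|e| 1.2149625951064653
   bowl rel grasp (u,w,z) [111.89  -0.9  -84.74] world [635.02 182.63 201.67]
   tip rel grasp (u,w,z) [ 146.45   -1.13 -120.87] world [669.27 187.18 165.54]
[523.9 168.  267.2] [ 0.   0.6 -2. ] 17.6
scene 1252 [637.  184.7] [750.   2. 638. 184.]
side 1414 [634. 181.] [109.  72. 634. 180.]
```

Bowl at (635, 183) over the mouth at about (635, 183), about 7 cm above the rim (tip about 3 cm clear), lean 44° and steady. Handing in.

```bash
python3 -c "
from cell import *
print(job_done())"
```

```text
the job is handed in; nothing more can be done
None
```

I handed the job in (no verdict came back): the jaw is closed with the coupe's foot home against the V stop, and the squeezer is held dome-down at about 44° lean, its bowl within about 3 mm of centre and about 7 cm above the mouth, with its lowest point about 3 cm clear of the rim. Because the tool could only yaw, I got the lean by pressing the dome against the fixed caddy's outer wall so the handle pivoted in the grip; that leaves it held near the handle's free end, and it stayed steady there.

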